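# Find the loose bolt on the microscope base and hold its cap open

### The job

One of the three capped bolts on the microscope's isolation base has come loose. With the fingertips, tap the caps firmly one after another, from the robot's left to its right, to feel which bolt sinks; then take the lift bar of that bolt's cap, swing the cap up to about halfway upright or a little more, and finish holding it open there so that a colleague can get at the bolt. Never lift the cap of another bolt, and leave the other things on the base and the bench where they are.

Things in the scene. Friction and masses are not known exactly. Their poses are not given: they have to be found in the camera images.
- base: grey microscope isolation base, fixed on the bench, 200 (x) x 400 (y) x 50 mm high; origin at the centre of its underside, z up, its x pointing away from the robot (yaw up to 20 degrees either way). Three identical capped bolts stand in a row along its near long side, 110 mm apart along its y, 35 mm from its centre line towards its -x. The caps share its axes
- bolt_left (a joint): how far the bolt at the robot's left (+y) end of the row has sunk, m: 0 proud, 0.008 fully sunk. It only moves straight down and stays where it is left (friction). A firm bolt gives less than 1.5 mm when pressed; the loose one sinks the full 8 mm under about 4 N on its cap (press with 6 N or more to be sure). Nothing shows which is loose before it is pressed
- bolt_middle (a joint): how far the bolt at the middle of the row has sunk, m: 0 proud, 0.008 fully sunk. It only moves straight down and stays where it is left (friction). A firm bolt gives less than 1.5 mm when pressed; the loose one sinks the full 8 mm under about 4 N on its cap (press with 6 N or more to be sure). Nothing shows which is loose before it is pressed
- bolt_right (a joint): how far the bolt at the robot's right (-y) end of the row has sunk, m: 0 proud, 0.008 fully sunk. It only moves straight down and stays where it is left (friction). A firm bolt gives less than 1.5 mm when pressed; the loose one sinks the full 8 mm under about 4 N on its cap (press with 6 N or more to be sure). Nothing shows which is loose before it is pressed
- head_left: steel hex head of the left bolt with the cap it carries, 50 mm across the flange; origin on the bolt's axis, level with the top of the base (50 mm above the bench) while proud
- top_left (a point): centre of the top of the closed cap on the left bolt, the place to tap: a flat black disc 39 mm across, 101 mm above the bench while the bolt is proud. Moves with the cap
- bar_left (a point): centre of the lift bar of the left cap: black round bar 14 mm thick, 24 mm long, lying along the base's y in front of the cap on an 8 mm wide arm; 44 mm from the bolt's axis towards the base's -x (the robot), 95 mm above the bench while proud and shut. Pinched from above by its two ends (fingers closing along the base's y) it turns between the fingers as the cap swings up
- cap_left (a joint): opening of the left cap, rad: 0 shut, 0.79 half upright, 1.35 its stop. The hinge pin lies along the base's y, level with the shut bar and 66 mm from it towards the base's +x (22 mm behind the bolt's axis): the bar rises and goes away from the robot on a circle of 66 mm radius. A weak spring (about 0.04 N m) and its weight shut the cap when let go
- head_middle: steel hex head of the middle bolt with the cap it carries, 50 mm across the flange; origin on the bolt's axis, level with the top of the base (50 mm above the bench) while proud
- top_middle (a point): centre of the top of the closed cap on the middle bolt, the place to tap: a flat black disc 39 mm across, 101 mm above the bench while the bolt is proud. Moves with the cap
- bar_middle (a point): centre of the lift bar of the middle cap: black round bar 14 mm thick, 24 mm long, lying along the base's y in front of the cap on an 8 mm wide arm; 44 mm from the bolt's axis towards the base's -x (the robot), 95 mm above the bench while proud and shut. Pinched from above by its two ends (fingers closing along the base's y) it turns between the fingers as the cap swings up
- cap_middle (a joint): opening of the middle cap, rad: 0 shut, 0.79 half upright, 1.35 its stop. The hinge pin lies along the base's y, level with the shut bar and 66 mm from it towards the base's +x (22 mm behind the bolt's axis): the bar rises and goes away from the robot on a circle of 66 mm radius. A weak spring (about 0.04 N m) and its weight shut the cap when let go
- head_right: steel hex head of the right bolt with the cap it carries, 50 mm across the flange; origin on the bolt's axis, level with the top of the base (50 mm above the bench) while proud
- top_right (a point): centre of the top of the closed cap on the right bolt, the place to tap: a flat black disc 39 mm across, 101 mm above the bench while the bolt is proud. Moves with the cap
- bar_right (a point): centre of the lift bar of the right cap: black round bar 14 mm thick, 24 mm long, lying along the base's y in front of the cap on an 8 mm wide arm; 44 mm from the bolt's axis towards the base's -x (the robot), 95 mm above the bench while proud and shut. Pinched from above by its two ends (fingers closing along the base's y) it turns between the fingers as the cap swings up
- cap_right (a joint): opening of the right cap, rad: 0 shut, 0.79 half upright, 1.35 its stop. The hinge pin lies along the base's y, level with the shut bar and 66 mm from it towards the base's +x (22 mm behind the bolt's axis): the bar rises and goes away from the robot on a circle of 66 mm radius. A weak spring (about 0.04 N m) and its weight shut the cap when let go
- washer: steel washer 26 mm wide, 6 mm thick, lying on the base between the left and middle bolts; origin at the underside; a bystander, to be left alone
- objective: brass microscope objective 30 mm wide, 44 mm tall, standing on the base behind the bolts; origin at the underside; a bystander, to be left alone
- oil: amber bottle 28 mm wide, 50 mm tall, standing on the base behind the bolts; origin at the underside; a bystander, to be left alone
- slide_tray: white divided tray 85 x 120 x 30 mm, on the bench at the left; origin at the underside; a bystander, to be left alone
- dish: clear dish 90 mm wide, 15 mm tall, on the bench at the right; origin at the underside; a bystander, to be left alone
- screwdriver: black-handled screwdriver lying on the bench at the right; origin at the underside; a bystander, to be left alone
- jar: white jar 60 mm wide, 70 mm tall, on the bench at the left; origin at the underside; a bystander, to be left alone

How it is judged:
By the outcome, as a careful person would: the job done as asked, in the order asked, and still so for the second after the job is handed in, while the arm keeps its last pose, push and grip.
It also fails if it takes over 45 s, if anything falls off the work surface, if the arm or the gripper's body presses on something with over 40 N, if the wrist force passes 120 N, or if a joint passes its speed limit or range.

### The arm

A 6-joint arm with a two-finger parallel gripper is mounted at the origin on the work surface. World frame = base frame: x ahead of the robot, y to its left, z up, the work surface at z = 0. Lengths are in mm, angles in rad, forces in N, time in s.
With the tool pointing down it reaches from about 300 to 775 mm from the base axis. Payload 14.6 kg.
Tool frame: the origin (TCP) lies between the finger pads; the fingertips stand 25 mm ahead of it and the grasp point (between the pads) lies 6 mm ahead of it; z points along the fingers, y is the line along which they close (so a half turn about z gives the same grasp; the last joint's range is limited). The gripper opens to 94 mm and grips with 3 to 60 N. Pads are 16 mm wide; open, the fingers measure 119 mm over their backs; the gripper's body (75 mm by 177 mm) begins 78 mm behind the grasp point.
Start: joints at [-1.208, 0.3, 1.521, -0, 1.321, -0.067], TCP at [229.171, -499.97, 230.446] pointing down, gripper open.
Joint ranges: [-3.03, 3.03], [-0.79, 2.21], [0.23, 2.52], [-1.04, 4.18], [0, 3.07], [-2.55, 2.55]. Speed limits (rad/s): [2.22, 2.22, 2.57, 3.14, 3.14, 3.14].

### API

Orientations are given as [roll, pitch, yaw] about the fixed x, y, z axes, in that order (R = Rz(yaw) Ry(pitch) Rx(roll)).
In Python, from cell import manip gives the robot as it stands. The module is installed in compiled form; this text tells all that it offers.
- The arm moves only by the tool step_arm, never from a script. Its argument "series" is one flat list of numbers, 5 for each row, row after row: the shift along the world's x, y, z in mm, then the turn about the world's z in rad, then the closure, from 0 (fully open) to 1 (shut). In form: [dx, dy, dz, spin, jaw, dx, dy, dz, spin, jaw, ...]. A call has 1 to 20 rows; each row shifts and turns the commanded pose from where the row before left it; what a row does not reach is not made up. A row lasts 1/8 s, in which the tool goes at most 62.5 mm and 10.7 degrees, less where a joint would pass 70% of its speed; a pose out of reach is approached as far as the arm can. A call is refused whole if a number of a shift passes 62.5 or a number of a turn 0.188, either way. A call with a gripper value outside its range is refused whole. The fingers move at their own pace and stop on an object; "squeeze" is the grip in N (left out, the last holds). Time passes only in rows, so rows that do not move let the fingers close. It gives the time, the measured TCP pose, the force, the opening and the grip force at its end, in the units of the state.
- manip.read_state(): the state, without advancing time (a new reading comes with each control period).
- manip.camera(name): name is "scene" or "top" or "wrist"; returns (picture, depth): 480x640x3 uint8, blue, green, red; 480x640 float32, mm along the optical axis (not along the pixel's ray), 0 where there is no reading.
- manip.camera_info(name): a dict with "fovy" (degrees; the focal length in pixels is half the picture's height over the tangent of half this angle, whatever the lens; pixels are square), "cx", "cy" (the principal point, pixels), "eye" and "orientation" of the camera in the world. Camera axes: x right, y down, z forward; pixel columns grow to the right and rows downward; lengths in mm; the calibration is good to about 2 mm. A picture is of the moment at which its call begins: read the wrist's pose just before it. camera_info takes no time and is no camera call; for the wrist camera it gives the pose at the moment of the call.
- manip.sign_off(): hands the job in; it is judged then, once.
The state is a dict: "clock": time; "joints": joint angles; "qd": joint speeds; "effort": joint torques, N m; "eef_pos": TCP position; "eef_rot": TCP orientation; "wrist_force": force on the tool from outside, world axes, zero at the start; "moment": the same for the moment, N m; "finger_gap": finger opening in mm; "finger_force": force on a finger pad.
Only numpy, scipy, OpenCV 4.12 (cv2) and the standard library are available. Lean on these libraries where they do the work, as an engineer would, in place of code of your own. Each camera call takes 0.05 s, during which the arm holds its last target. There are 200 camera calls.

## Working session

There is one attempt and no reset: what is moved stays moved. The work goes in short steps, Python scripts to look and compute and a tool call to move; the robot and the scene stay as the last step left them, time stands still between calls to the robot, and variables do not carry over. Pictures are saved under pics/ and viewed, at most 10 in all, crops included, and the job is handed in when it is done.

Besides the shell and the picture viewer there is one more tool, called after "Call:" as a command line: name --argument value ..., lists and objects as JSON in quotes. step_arm: Moves the arm, as the interface text tells. Its arguments: {"type":"object","properties":{"series":{"type":"array"},"squeeze":{"type":"number"}},"required":["series"]}

```bash
mkdir -p pics; cat > h.py <<'E'
import numpy as np, cv2
from scipy.spatial.transform import Rotation as R
from cell import manip
def rot(o):
    o=np.array(o,float)
    return o if o.shape==(3,3) else R.from_euler('xyz',o).as_matrix()
def pts(info,depth):
    f=240/np.tan(np.radians(info['fovy'])/2)
    v,u=np.mgrid[:480,:640]
    c=np.stack([(u-info['cx'])/f*depth,(v-info['cy'])/f*depth,depth],-1)
    return c@rot(info['orientation']).T+np.array(info['eye'])
E
python3 - <<'E'
from h import *
print(manip.read_state())
for n in ['scene','top']:
    i=manip.camera_info(n);print(i)
    p,d=manip.camera(n);cv2.imwrite(f'pics/{n}.png',p);np.savez(f'{n}.npz',p=p,P=pts(i,d),d=d)
E
```

```text
{'clock': 0.0, 'joints': array([-1.20760098e+00,  3.00487460e-01,  1.52156273e+00,  4.52806242e-06,
        1.32071520e+00, -6.66043336e-02]), 'qd': array([ 3.35902307e-04,  8.65896967e-04, -4.39069770e-04, -1.09699039e-04,
        5.68443366e-05,  1.54796567e-04]), 'effort': array([-8.58035892e-04, -5.31804764e+01, -3.52736521e+01,  7.07848719e-02,
        2.43876205e-02, -7.96730183e-05]), 'eef_pos': array([ 229.0928678 , -499.76290552,  229.88510843]), 'eef_rot': array([-3.14042281e+00, -8.24276077e-05,  4.29798506e-01]), 'wrist_force': array([0.27331565, 0.50718709, 0.04258744]), 'moment': array([-0.10565847, -0.03548621,  0.00608514]), 'finger_force': 0.0, 'finger_gap': 93.91024430509235}
{'fovy': 45.58451887865863, 'cx': 319.12007855140706, 'cy': 231.48202623562338, 'eye': array([1279.55632873, -827.00665625,  865.01194832]), 'orientation': array([-2.14668725, -0.01070136,  0.77445926])}
{'fovy': 49.327335915116414, 'cx': 314.094375330137, 'cy': 238.20547413842112, 'eye': array([ 297.69842533,   -6.47093434, 1428.68965275]), 'orientation': array([-2.98467837,  0.01266515, -1.58030335])}
```

View pics/top.png

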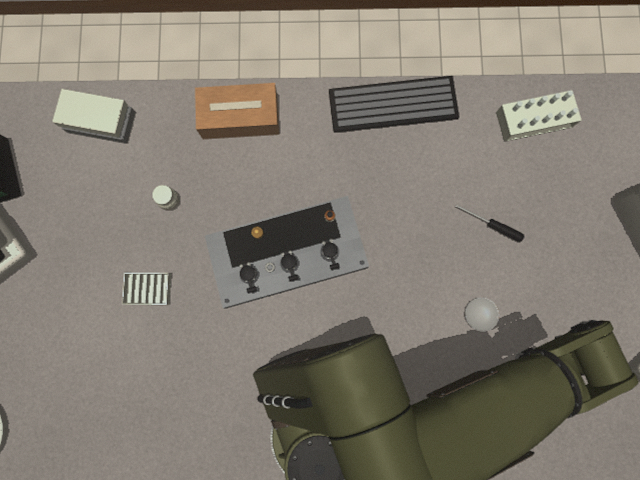

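View pics/scene.png

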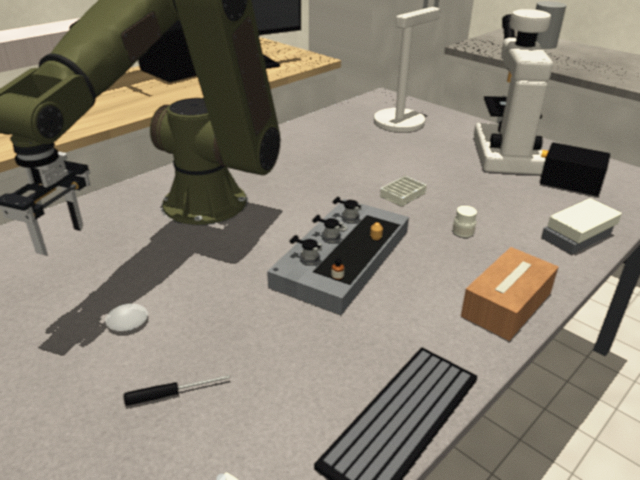

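The top view shows the base at about (290,255), with caps at (249,273), (290,263) and (331,251), and bars just below them. The arm is clear of it. Next I measure with depth.

```bash
python3 - <<'E'
from h import *
D=np.load('top.npz');P=D['P'];p=D['p'].astype(int)
for u,v in [(249,273),(290,262),(331,251)]:
    w=P[v-18:v+24,u-18:u+19].reshape(-1,3); c=p[v-18:v+24,u-18:u+19].reshape(-1,3)
    m=(w[:,2]>94)&(w[:,2]<112)
    q=w[m]; t=q[q[:,2]>98.5]
    print(m.sum(),q.mean(0),len(t),t.mean(0),(t.min(0)+t.max(0))/2,np.ptp(t,axis=0),P[v,u])
# base top
w=P.reshape(-1,3);g=(abs(w[:,2]-50)<5)&(w[:,0]>300)&(w[:,0]<750)&(abs(w[:,1])<300)
n=g.reshape(480,640).astype(np.uint8);n=cv2.morphologyEx(n,cv2.MORPH_OPEN,np.ones((5,5)))
k,l,s,_=cv2.connectedComponentsWithStats(n);i=1+s[1:,4].argmax()
print(s[i],cv2.minAreaRect(P[l==i][:,:2].astype(np.float32)),P[l==i].mean(0))
E
```

```text
286 [412.17540034 177.85306274 100.78720242] 218 [412.29855028 178.08014777 102.04853729] [408.73962181 177.70452244 103.24305496] [74.0939268  41.48316361  9.46188525] [420.09280501 175.22608397 100.40237195]
279 [441.66109406  72.16193777 100.85604627] 220 [441.33646554  72.35601745 101.83437152] [437.07584702  71.9515455  103.71794117] [77.23674586 43.46737375 10.39139891] [446.93379763  70.42036337 102.33035174]
280 [469.92701544 -33.76400212 100.89478599] 217 [468.98941931 -33.93678343 102.04089369] [465.4737886  -34.27678409 104.17198122] [74.82029685 40.31630165 11.3426089 ] [474.44560263 -34.66415255  99.56210282]
[299 263  30  14 259] ((431.5138244628906, 10.331825256347656), (31.222370147705078, 78.90531921386719), 14.757463455200195) [430.55357116  11.19353932  50.474649  ]
```

Call:
step_arm --series '[18, 48, 8, -0.0137, 0, 18, 48, 8, -0.0137, 0, 18, 48, 8, -0.0137, 0.5, 18, 48, 8, -0.0137, 1, 18, 48, 8, -0.0137, 1, 18, 48, 8, -0.0137, 1, 18, 48, 8, -0.0137, 1, 18, 48, 8, -0.0137, 1, 18, 48, 8, -0.0137, 1, 16, 48, 8, -0.0137, 1, 16, 48, 8, -0.0137, 1, 16, 48, 8, -0.0137, 1, 0, 0, 0, 0, 1, 0, 0, 0, 0, 1]' --squeeze 20

```text
clock: 1.85
eef_pos: [438.9, 75.7, 326.0]
eef_rot: [3.142, 0.001, 0.266]
wrist_force: [-0.4, 0.4, 0.5]
finger_gap: 0.5
finger_force: 0.0
```

```bash
python3 - <<'E'
from h import *
s=manip.read_state();print(s['clock'],s['eef_pos'],s['eef_rot'],s['wrist_force'],s['finger_gap'])
i=manip.camera_info('wrist');print(i)
p,d=manip.camera('wrist');cv2.imwrite('pics/w1.png',p);np.savez('w1.npz',p=p,P=pts(i,d),d=d)
E
```

```text
1.85 [438.92059027  75.68417132 326.0188356 ] [3.14155070e+00 9.27162629e-04 2.65839537e-01] [-0.39115571  0.39998078  0.46617834] 0.4808036635018308
{'fovy': 67.1028621978667, 'cx': 312.02223954890513, 'cy': 246.13080826078047, 'eye': array([510.54699994,  94.96292929, 480.67071263]), 'orientation': array([ 2.88341328e+00,  3.22806027e-04, -1.30387457e+00])}
```

View pics/w1.png

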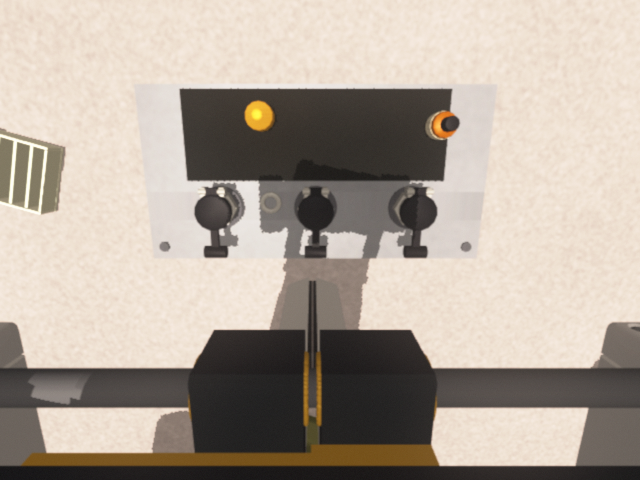

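The wrist view shows the discs near (214,211), (316,209) and (418,211), and the bars near (216,252), (316,252) and (416,252). The base axes line up with the image. I'll cast rays through these pixels.

```bash
python3 - <<'E'
from h import *
D=np.load('w1.npz');P=D['P'];d=D['d']
i=manip.camera_info('wrist');f=240/np.tan(np.radians(i['fovy'])/2);Rw=rot(i['orientation'])
def ray(u,v,z):
    r=Rw@np.array([(u-i['cx'])/f,(v-i['cy'])/f,1]);e=np.array(i['eye']);return (e+r*(z-e[2])/r[2])[:2]
g=D['p'].max(2)<70
for u,v in [(214,211),(316,209),(418,211)]:
    m=np.zeros(g.shape,bool);m[v-26:v+55,u-30:u+31]=1;m&=(P[...,2]>90)&(P[...,2]<112)
    vs,us=np.nonzero(m)
    disc=m&(np.mgrid[:480,:640][0]<v+16);bar=m&(np.mgrid[:480,:640][0]>v+36)
    for nm,k,z in(('disc',disc,101),('bar',bar,99)):
        b,a=np.nonzero(k);pu,pv=(a.min()+a.max())/2,(b.min()+b.max())/2
        print(nm,k.sum(),(pu,pv),np.ptp(a),np.ptp(b),ray(pu,pv,z),P[k].mean(0))
    print(ray(u,v,101))
E
```

```text
disc 1226 (np.float64(213.5), np.float64(207.0)) 37 38 [427.69108605 179.80751859] [426.43767931 180.77865885 100.47202783]
bar 240 (np.float64(216.0), np.float64(252.5)) 24 9 [378.66634351 167.79359063] [379.27851929 167.98875528 101.20983886]
[423.64523243 178.46356772]
disc 1129 (np.float64(315.5), np.float64(206.0)) 35 36 [457.00477759  76.22692026] [455.78835458  76.09444942 100.62201602]
bar 263 (np.float64(315.5), np.float64(251.5)) 21 11 [408.43571173  62.8528204 ] [408.93579095  63.36938869 100.93860259]
[454.07208469  74.87250197]
disc 1238 (np.float64(418.5), np.float64(207.0)) 37 38 [484.54603526 -28.91587234] [483.73298119 -29.02558681 100.40581349]
bar 242 (np.float64(415.0), np.float64(252.5)) 24 9 [436.00525042 -42.67301757] [436.59413445 -41.83452837 100.95261616]
[480.38441364 -29.83199494]
```

Call:
step_arm --series '[-6, 34, -20, 0, 1, -6, 34, -40, 0, 1, -5, 35, -40, 0, 1, 0, 0, -50, 0, 1, 0, 0, -36, 0, 1, 0, 0, -5, 0, 1, 0, 0, -5, 0, 1, 0, 0, 0, 0, 1]'

```text
clock: 2.9
eef_pos: [422.7, 178.9, 131.5]
eef_rot: [-3.141, -0.002, 0.265]
wrist_force: [0.6, -0.9, 0.2]
finger_gap: 0.2
finger_force: 0.0
```

Call:
step_arm --series '[0, 0, -3, 0, 1, 0, 0, -2, 0, 1, 0, 0, -2, 0, 1, 0, 0, 0, 0, 1]'

```text
clock: 3.4
eef_pos: [422.3, 179.1, 123.5]
eef_rot: [-3.142, -0.0, 0.265]
wrist_force: [0.0, -0.1, 1.2]
finger_gap: 0.5
finger_force: 0.4
```

Call:
step_arm --series '[0, 0, -1, 0, 1, 0, 0, 0, 0, 1]'

```text
clock: 3.65
eef_pos: [422.2, 179.1, 122.5]
eef_rot: [-3.142, -0.0, 0.265]
wrist_force: [2.8, -0.4, 1.3]
finger_gap: 0.1
finger_force: 0.8
```

Call:
step_arm --series '[0, 0, -1, 0, 1, 0, 0, 0, 0, 1]'

```text
clock: 3.9
eef_pos: [422.2, 179.1, 121.4]
eef_rot: [-3.142, -0.0, 0.265]
wrist_force: [1.2, 0.3, 1.8]
finger_gap: 0.5
finger_force: 0.8
```

Call:
step_arm --series '[0, 0, -1, 0, 1, 0, 0, 0, 0, 1]'

```text
clock: 4.15
eef_pos: [422.2, 179.0, 120.4]
eef_rot: [-3.142, 0.0, 0.265]
wrist_force: [1.9, 0.7, 1.6]
finger_gap: 0.6
finger_force: 0.9
```

Call:
step_arm --series '[0, 0, -1, 0, 1, 0, 0, -1, 0, 1, 0, 0, 0, 0, 1]'

```text
clock: 4.53
eef_pos: [422.1, 179.0, 118.3]
eef_rot: [-3.142, 0.0, 0.265]
wrist_force: [1.5, 1.1, 1.4]
finger_gap: 0.2
finger_force: 0.8
```

```bash
python3 - <<'E'
from h import *
s=manip.read_state();print(s['eef_pos'],s['wrist_force'],s['moment'])
i=manip.camera_info('scene')
p,d=manip.camera('scene');P=pts(i,d)
cv2.imwrite('pics/s2.png',cv2.resize(p[150:310,230:430],None,fx=3.75,fy=3.75,interpolation=2))
E
```

```text
[422.1116033  179.02564535 118.30640119] [1.49005323 1.09608526 1.39637261] [ 0.07200217 -0.20309793 -0.0183851 ]
```

View pics/s2.png

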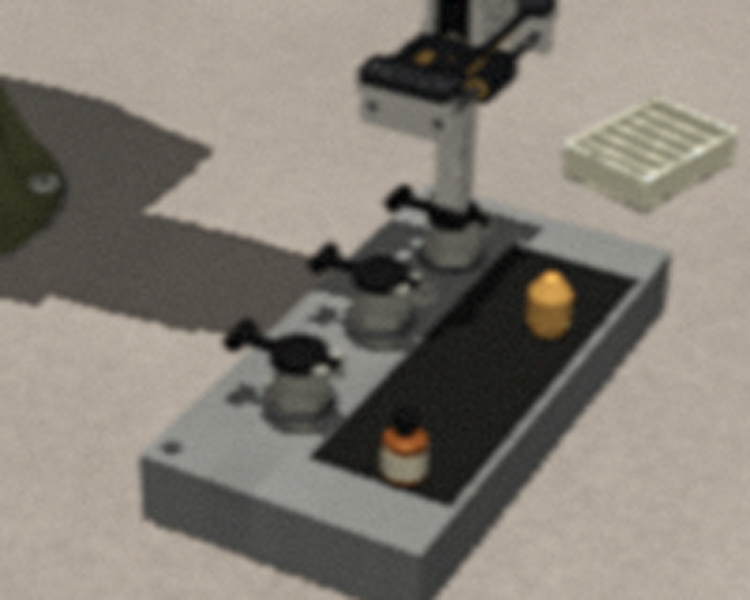

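The scene crop shows the closed fingertips on the left cap at about (455,215), and that cap looks lower than the others. I'll keep pressing until I feel a stop.

Call:
step_arm --series '[0, 0, -1, 0, 1, 0, 0, 0, 0, 1]'

```text
clock: 4.82
eef_pos: [422.2, 179.1, 118.0]
eef_rot: [3.142, -0.0, 0.265]
wrist_force: [-2.3, -1.3, 10.6]
finger_gap: 0.5
finger_force: 5.3
```

Call:
step_arm --series '[0, 0, -1, 0, 1, 0, 0, 0, 0, 1]'

```text
clock: 5.08
eef_pos: [422.4, 179.1, 117.7]
eef_rot: [-3.142, -0.001, 0.265]
wrist_force: [-6.1, -2.3, 21.1]
finger_gap: 0.6
finger_force: 10.5
```

The left bolt sank the full 8 mm, with a hard stop at TCP z 118 (126 when proud). I'll tap the other two as well, in order.

Call:
step_arm --series '[0, 0, 12, 0, 1, 0, 0, 22, 0, 1, 10, -35, 0, 0, 1, 10, -35, 0, 0, 1, 9, -34, 0, 0, 1, 0, 0, -12, 0, 1, 0, 0, -8, 0, 1, 0, 0, -3, 0, 1, 0, 0, -1, 0, 1, 0, 0, -1, 0, 1, 0, 0, 0, 0, 1]'

```text
clock: 6.45
eef_pos: [451.3, 75.3, 125.7]
eef_rot: [-3.142, -0.001, 0.266]
wrist_force: [0.6, 1.6, 3.3]
finger_gap: 0.7
finger_force: 1.0
```

Call:
step_arm --series '[0, 0, -1, 0, 1, 0, 0, 0, 0, 1]'

```text
clock: 6.7
eef_pos: [451.4, 75.2, 125.4]
eef_rot: [-3.142, -0.001, 0.265]
wrist_force: [-5.1, 2.0, 13.8]
finger_gap: 0.6
finger_force: 6.7
```

Call:
step_arm --series '[0, 0, -0.5, 0, 1, 0, 0, 0, 0, 1]'

```text
clock: 6.95
eef_pos: [451.5, 75.2, 125.3]
eef_rot: [-3.142, -0.001, 0.265]
wrist_force: [-7.4, 2.1, 19.0]
finger_gap: 0.8
finger_force: 9.3
```

The middle bolt is firm. Now the right one.

Call:
step_arm --series '[0, 0, 10, 0, 1, 0, 0, 18, 0, 1, 9, -35, 0, 0, 1, 9, -35, 0, 0, 1, 10, -35, 0, 0, 1, 0, 0, -12, 0, 1, 0, 0, -10, 0, 1, 0, 0, -4, 0, 1, 0, 0, -1, 0, 1, 0, 0, -1, 0, 1, 0, 0, -0.5, 0, 1, 0, 0, 0, 0, 1]'

```text
clock: 8.45
eef_pos: [478.9, -29.2, 125.1]
eef_rot: [3.141, 0.0, 0.267]
wrist_force: [-13.1, 0.7, 25.4]
finger_gap: 0.9
finger_force: 12.6
```

The right bolt is firm too, so the left one is loose. I'll go above the left bar and take a closer look.

Call:
step_arm --series '[0, 0, 17, 0, 1, 0, 0, 50, 0, 0.45, -25, 49.5, 0, 0, 0.45, -25, 49.5, 0, 0, 0.45, -25, 49.5, 0, 0, 0.45, -25, 49.5, 0, 0, 0.45, 0, 0, 0, 0, 0.45, 0, 0, 0, 0, 0.45]' --squeeze 15

```text
clock: 9.45
eef_pos: [379.2, 168.1, 190.5]
eef_rot: [3.141, -0.0, 0.267]
wrist_force: [0.8, -0.6, -0.4]
finger_gap: 51.5
finger_force: 0.0
```

```bash
python3 - <<'E'
from h import *
s=manip.read_state();print(s['clock'],s['eef_pos'],s['eef_rot'],s['wrist_force'],s['finger_gap'])
i=manip.camera_info('wrist');print(i['eye'])
p,d=manip.camera('wrist');cv2.imwrite('pics/w2.png',p);np.savez('w2.npz',p=p,P=pts(i,d),d=d)
E
```

```text
9.45 [379.17886352 168.13015322 190.48662164] [ 3.14146589e+00 -2.32558198e-04  2.66700835e-01] [ 0.78301954 -0.63702826 -0.40215379] 51.542476980184716
[450.61062463 187.41291064 345.20148456]
```

View pics/w2.png

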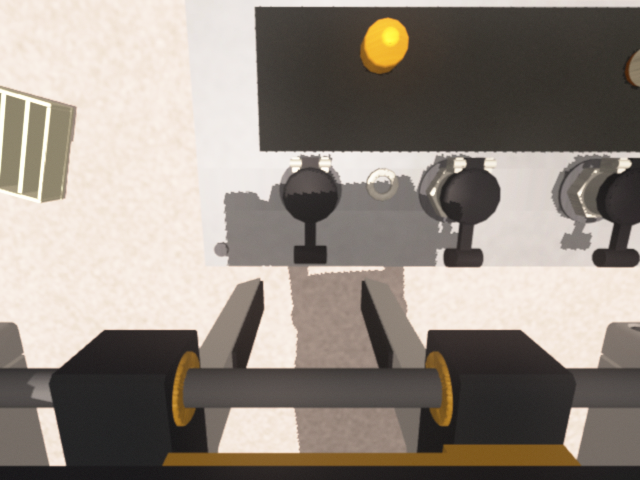

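The left cap's bar shows at about (310,254), its disc at (310,195), and the open fingers are centred on column 312.

```bash
python3 - <<'E'
from h import *
D=np.load('w2.npz');P=D['P']
i=manip.camera_info('wrist');f=240/np.tan(np.radians(i['fovy'])/2);Rw=rot(i['orientation']);e=np.array(i['eye'])
def ray(u,v,z):
    r=Rw@np.array([(u-i['cx'])/f,(v-i['cy'])/f,1]);return (e+r*(z-e[2])/r[2])[:2]
m=np.zeros((480,640),bool);m[240:270,285:336]=1;m&=(P[...,2]>78)&(P[...,2]<105)
b,a=np.nonzero(m);pu,pv=(a.min()+a.max())/2,(b.min()+b.max())/2
print(m.sum(),pu,pv,np.ptp(a),np.ptp(b),ray(pu,pv,91),P[m].mean(0),np.percentile(P[m][:,2],95))
dm=np.zeros((480,640),bool);dm[165:225,275:345]=1;dm&=(abs(P[...,2]-93)<4)
print(ray(310,195,93),np.median(P[dm][:,2]))
E
```

```text
657 310.0 251.5 32 23 [382.11148063 169.64472897] [380.96347209 169.88723217  92.56383849] 94.73174648267576
[421.97188192 180.44579996] 93.25520775923161
```

Call:
step_arm --series '[0.5, 1, -40, 0, 0.45, 0, 0, -40, 0, 0.45, 0, 0, -16, 0, 0.45, 0, 0, 0, 0, 0.45, 0, 0, 0, 0, 1, 0, 0, 0, 0, 1, 0, 0, 0, 0, 1, 0, 0, 0, 0, 1, 0, 0, 0, 0, 1]' --squeeze 15

```text
clock: 10.62
eef_pos: [379.7, 169.5, 94.8]
eef_rot: [-3.141, -0.001, 0.265]
wrist_force: [-1.5, 5.2, 2.3]
finger_gap: 23.8
finger_force: 15.0
```

Call:
step_arm --series '[0.4, 0.5, 7.6, 0, 1, 1.3, 0.3, 7.5, 0, 1, 2.1, 0.6, 7.3, 0, 1, 0, 0, 0, 0, 1]'

```text
clock: 11.12
eef_pos: [383.6, 170.6, 117.4]
eef_rot: [-3.141, -0.0, 0.265]
wrist_force: [-3.3, 3.9, -0.2]
finger_gap: 23.7
finger_force: 15.0
```

Call:
step_arm --series '[2.9, 0.8, 7, 0, 1, 3.6, 1, 6.6, 0, 1, 4.3, 1.2, 6.1, 0, 1, 5, 1.4, 5.6, 0, 1, 5.6, 1.5, 4.9, 0, 1, 0, 0, 0, 0, 1, 0, 0, 0, 0, 1]'

```text
clock: 12.0
eef_pos: [405.0, 176.4, 147.1]
eef_rot: [-3.142, -0.0, 0.265]
wrist_force: [-2.6, 3.9, 1.3]
finger_gap: 23.8
finger_force: 15.0
```

```bash
python3 - <<'E'
from h import *
s=manip.read_state();print(s['clock'],s['eef_pos'],s['wrist_force'],s['finger_gap'],s['finger_force'])
p,d=manip.camera('scene')
cv2.imwrite('pics/s3.png',cv2.resize(p[150:310,230:430],None,fx=3.75,fy=3.75,interpolation=2))
p,d=manip.camera('wrist');cv2.imwrite('pics/w3.png',p)
E
```

```text
12.0 [404.9686952  176.37411108 147.11972764] [-2.60263286  3.91383547  1.32739818] 23.82215948917579 15.000275373458862
```

View pics/s3.png

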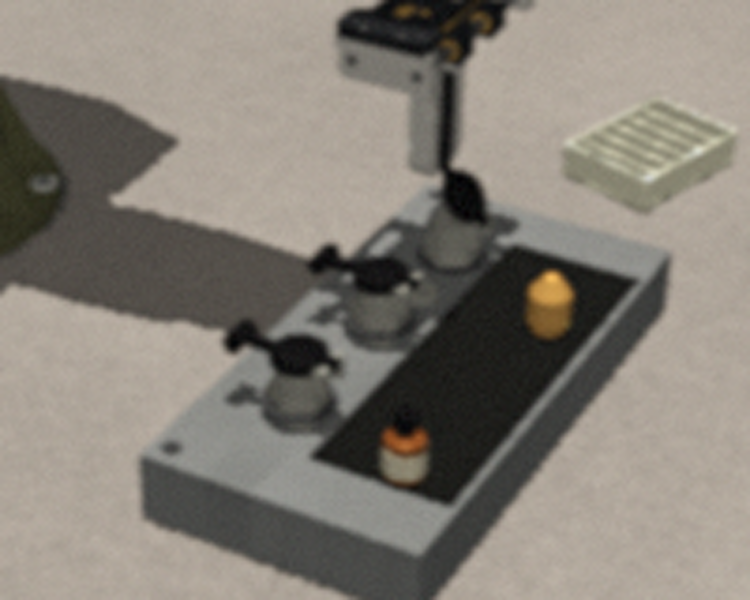

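View pics/w3.png

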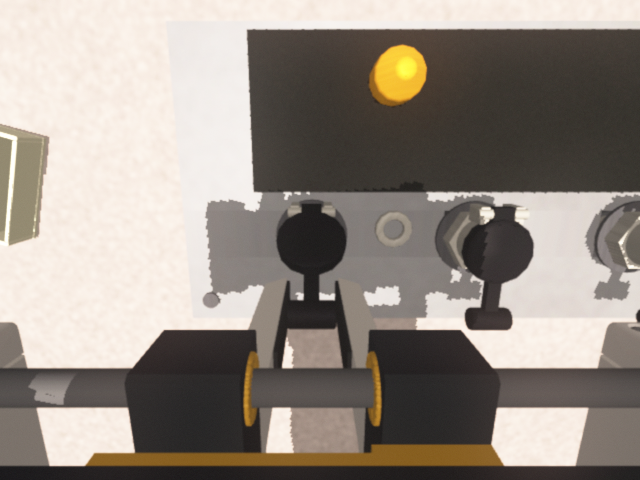

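The scene view shows the left cap swung up at about (462,195) with its bar between the fingers. The other caps are shut and the washer, objective and oil haven't moved. In the wrist view the bar is gripped at (312,314). The TCP rose 52 mm, which means about 0.92 rad.

```bash
python3 -c "
from h import *
print(manip.sign_off())"
```

```text
the job is handed in; nothing more can be done
None
```

The left bolt is the loose one: it sank the full 8 mm when tapped, while the middle and right bolts held firm, and I handed the job in with the arm holding the left cap open at about 0.92 rad.

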